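# Square a biscuit pack into the marking jig and stamp it

## Robot

A 7-joint arm with a two-finger parallel gripper is mounted at the origin on a cart in front of the work surface, level with it; the furniture and walls round the work are solid. World frame = base frame: x ahead of the robot, y to its left, z up, the work surface at z = 0. Lengths are in m, angles in rad, forces in N, time in s.
With the tool pointing down it reaches from about 0.4 to 0.925 m from the base axis. Payload 5.6 kg.
Tool frame: the origin (TCP) lies midway between the tips of the shut fingers; the grasp point (between the pads) lies ctrl.grip_point_offset behind it (ctrl.grip_point_offset is the distance from the TCP to the grasp point, in m); z points along the fingers, y is the line along which they close (so a half turn about z gives the same grasp; the last joint's range is limited). The gripper opens to 85 mm and grips with 20 to 120 N. Pads are 22 mm wide; open, the fingers measure 114 mm over their backs; the gripper's body (76 mm by 85 mm) begins 54 mm behind the grasp point. The pads swing forward as they close: fully open they stand 13 mm farther back than shut.
Start: joints at [-0.043, 0.468, -0.012, 1.603, 0.006, 1.071, -0.056], TCP at [0.65, -0, 0.231] pointing down, gripper open.
Joint ranges: [-2.53, 2.53], [-0.31, 2.02], [-1.57, 1.55], [0.28, 2.44], [-1.29, 4.43], [0.15, 1.84], [-2.92, 2.92]. Speed limits (rad/s): [2.57, 2.57, 3.14, 3.14, 3.14, 3.14, 3.14].

## Interface

Orientations are given as a unit quaternion [x, y, z, w].
In Python, from cell import sensors, read_camera, get_calibration, job, ctrl gives the robot as it stands. The module is installed in compiled form; this text tells all that it offers.
- The arm moves only by the tool carry_out, never from a script. Its argument "motion" is one flat list of numbers, 6 for each row, row after row: the shift along the tool's x, y, z in m, then the turn, a rotation vector about the tool's x, y, z in degrees. In form: [x, y, z, rx, ry, rz, x, y, z, rx, ry, rz, ...]. A call has 1 to 10 rows; each row is the pose to reach, as a shift and turn from the pose commanded when the call began, along the tool's axes at that moment; what a row does not reach only later rows make up. A row lasts 1/12 s, in which the tool goes at most 41.7 mm and 7.16 degrees, less where a joint would pass 70% of its speed; a pose out of reach is approached as far as the arm can. A call with a gripper value outside its range is refused whole. "grip" is the opening, from 0 (shut) to 1 (fully open), set as the call begins (left out, the last holds). The fingers move at their own pace and stop on an object; "newtons" is the grip in N (left out, the last holds). Time passes only in rows, so rows that repeat a pose let the fingers close. It gives the time, the measured TCP pose, the force, the opening and the grip force at its end, in the units of the state.
- sensors.observe(): the state, without advancing time (a new reading comes with each control period).
- read_camera(name): name is "scene" or "side" or "wrist"; returns the picture (384x512x3 uint8, red, green, blue); there is no depth.
- get_calibration(name): a dict with "fov_y" (degrees; the focal length in pixels is half the picture's height over the tangent of half this angle, whatever the lens; pixels are square), "cx", "cy" (the principal point, pixels), "world_from_camera" (4x4, takes a point from camera to world coordinates); the wrist camera has in their place "tool_from_camera" (4x4, takes a point from camera to tool coordinates, whose origin is the TCP and whose axes are the flange's). Camera axes: x right, y up, looking along -z (the intrinsics and any distortion apply to the point x, -y, -z); pixel columns grow to the right and rows downward; lengths in m; the calibration is good to about 2 mm. A picture is of the moment at which its call begins: read the wrist's pose just before it. get_calibration takes no time and is no camera call.
- job.finish_job(): hands the job in; it is judged then, once.
The state is a dict: "time": time; "joint_positions": joint angles; "joint_velocities": joint speeds; "joint_efforts": joint torques, N m; "tool_pos": TCP position; "orientation": TCP orientation; "force": force on the tool from outside, world axes, zero at the start; "moment": the same for the moment, N m; "finger_gap": finger opening in m; "grip_force": force on a finger pad.
Only numpy, scipy, OpenCV 4.12 (cv2) and the standard library are available. Lean on these libraries where they do the work, as an engineer would, in place of code of your own. Each camera call takes 0.05 s, during which the arm holds its last target. There are 200 camera calls.

## Task

Slide the biscuit pack that lies on the white marking board into the corner of the two metal fences, without lifting it: press it gently but firmly flat against the far fence and keep the pressure on for a moment, then slide it along and press it the same way against the left fence, so that it sits square and flush against both. Then, with the pack in place, pull the red knob of the sprung marker all the way out to its stop and let it spring fully back, leaving the pack flush in the corner. Do not crush or tip the pack, and leave the jar, the tub and the label roll alone.

Things in the scene. Friction and masses are not known exactly. Their poses are not given: they have to be found in the camera images.
- jig: White plastic marking board, 300 (x) x 380 (y) x 10 mm, fixed to the table. Origin: centre of its underside; its x points away from the robot, y left, z up. A fence along its far edge and one along its left side form a corner at the far left; the rest of the top is free to slide on. Left of the left fence runs the marker rail; all of it but the knob stays below 45 mm over the table.
- far_fence: Far fence: rigid aluminium bar 12 mm thick, 312 mm long, 24 mm high above the board. Axes as the board's. Origin: on the face toward the robot, mid-length, level with the board's top (10 mm above the table). The face is the plane x = 0 of this frame.
- side_fence: Left fence: rigid aluminium bar 12 mm thick, 200 mm long, 24 mm high above the board. Axes as the board's. Origin: on its inner (right) face, mid-length, level with the board's top. The face is the plane y = 0 of this frame; its far end meets the far fence.
- pack: Black biscuit tray, clear lid, 0.2-0.45 kg; a rigid box 130 (x) x 180 (y) x 59 mm to the touch. Origin: centre of underside; x, the short side, points away from the robot. Starts up to 0.3 rad askew. Seated: centre 65 mm from the far face, 90 mm from the left face. Slides at 1-4 N; too wide to grasp. Pressed home: 3 N or more on the fence, kept 0.1 s; over 45 N on the fingers crushes it.
- marker (a joint): Slide of the sprung date marker beside the left fence, in m: 0 at home, grows to 0.040 at its stop as the knob is pulled along the board's -x (toward the robot). The spring pulls it home by 2.6 N at 0 and 7.8 N at the stop; let go, it runs back by itself.
- marker_knob (a point): Centre of the marker's red knob: upright, 17 mm wide, 28 mm high (14 mm above and below this point; top 79 mm above the table). Pinch it from above, fingers before and behind it (closing along the board's x), or hook it with a finger. It stands 40 mm left of the left fence's face; free space round it at knob height.
- label_roll: Yellow roll of labels, 50 mm across, 30 mm high, loose, standing on the near left part of the board. Origin: centre of its underside. Bystander.
- jar: Brown glass jar with black lid, 66 mm across, 90 mm high, loose, on the table left of the board. Origin: centre of its underside. Bystander.
- tub: White tub, 106 mm across, 68 mm high, loose, on the table right of the board. Origin: centre of its underside. Bystander.

How it is judged:
By the outcome, as a careful person would: the job done as asked, in the order asked, and still so for the second after the job is handed in, with the robot touching nothing.
It also fails if it takes over 58 s, if anything falls off the work surface, if the arm or the gripper's body presses on something with over 40 N, if the wrist force passes 120 N, or if a joint passes its speed limit or range.

## Working session

There is one attempt and no reset: what is moved stays moved. The work goes in short steps, Python scripts to look and compute and a tool call to move; the robot and the scene stay as the last step left them, time stands still between calls to the robot, and variables do not carry over. Pictures are saved under pics/ and viewed, at most 11 in all, crops included, and the job is handed in when it is done.

Besides the shell and the picture viewer there is one more tool, called after "Call:" as name(argument=value, ...) on one line, values as JSON. carry_out: Moves the arm, as the interface text tells. Its arguments: {"type":"object","properties":{"motion":{"type":"array"},"grip":{"type":"number"},"newtons":{"type":"number"}},"required":["motion"]}

```bash
mkdir -p pics; python3 - <<'E'
from cell import *
import cv2,numpy as np
s=sensors.observe();print(s)
print(ctrl.grip_point_offset)
for n in("scene","side","wrist"):
    c=get_calibration(n);print(n,c)
    im=read_camera(n);cv2.imwrite(f'pics/{n}0.png',im[:,:,::-1])
E
```

```text
{'time': 0.0, 'joint_positions': array([-0.04303116,  0.46838838, -0.01158312,  1.60362562,  0.00598618,
        1.07136294, -0.05630725]), 'joint_velocities': array([-0.00250412,  0.00189747, -0.00157666,  0.00035725,  0.00026523,
        0.00028682,  0.00120996]), 'joint_efforts': array([-1.81076980e-04, -5.32374322e+01,  2.12178100e-02, -2.51299274e+01,
        1.13576866e-02,  7.69772858e-03, -1.10212341e-06]), 'tool_pos': array([ 6.49452469e-01, -5.60594420e-05,  2.30330200e-01]), 'orientation': array([ 7.07129234e-01,  7.07083786e-01, -6.59407028e-04, -5.75081254e-04]), 'force': array([ 0.80172066,  0.34433047, -0.41062047]), 'moment': array([0.00473217, 0.03044055, 0.03436783]), 'grip_force': 0.0, 'finger_gap': 0.08549300784054947}
0.0187
scene {'fov_y': 45.235564542730486, 'cx': 251.52830262202983, 'cy': 191.7267614211242, 'world_from_camera': array([[-0.78539786,  0.42422482, -0.45075881, -0.02651141],
       [-0.61865912, -0.51412951,  0.59408058,  0.79185599],
       [ 0.02027532,  0.74545567,  0.66624677,  0.979126  ],
       [ 0.        ,  0.        ,  0.        ,  1.        ]])}
side {'fov_y': 47.09743820130681, 'cx': 257.2487182171267, 'cy': 190.55972515330836, 'world_from_camera': array([[ 0.95116434,  0.15856301, -0.26484745,  0.17078594],
       [-0.30866384,  0.47851883, -0.82203793, -1.26175668],
       [-0.00361032,  0.863642  ,  0.50409272,  0.82180086],
       [ 0.        ,  0.        ,  0.        ,  1.        ]])}
wrist {'fov_y': 61.594760286078035, 'cx': 255.046039444266, 'cy': 191.27778064552754, 'tool_from_camera': array([[ 8.57360319e-04,  9.63540901e-01,  2.67559706e-01,
         6.72765324e-02],
       [ 9.99999552e-01, -9.33293319e-04,  1.56624296e-04,
        -7.73220447e-04],
       [ 4.00625602e-04,  2.67559452e-01, -9.63541270e-01,
        -1.42404085e-01],
       [ 0.00000000e+00,  0.00000000e+00,  0.00000000e+00,
         1.00000000e+00]])}
```

View pics/scene0.png

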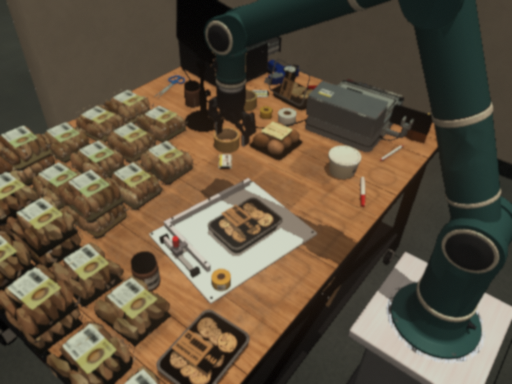

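View pics/side0.png

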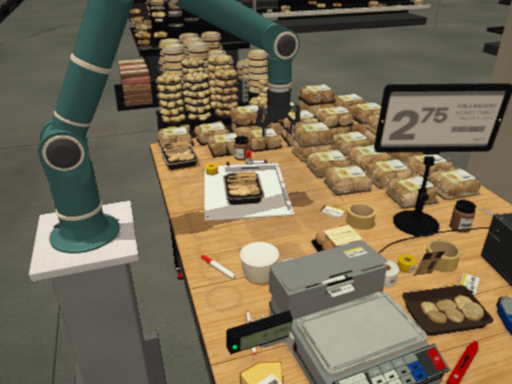

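View pics/wrist0.png

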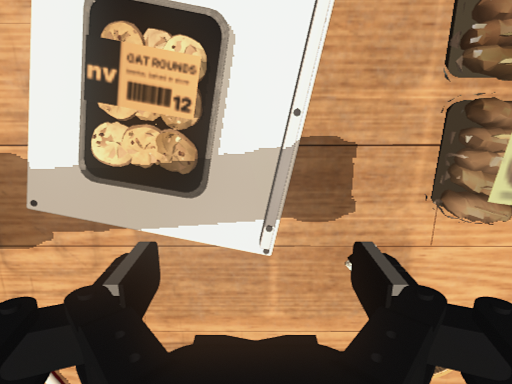

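Call:
carry_out(motion=[0.2,-0.05,-0.1,0,0,0,0.2,-0.05,-0.1,0,0,0,0.2,-0.05,-0.1,0,0,0,0.2,-0.05,-0.1,0,0,0,0.2,-0.05,-0.1,0,0,0,0.2,-0.05,-0.1,0,0,0,0.2,-0.05,-0.1,0,0,0,0.2,-0.05,-0.1,0,0,0,0.2,-0.05,-0.1,0,0,0])

```text
time: 0.9
tool_pos: [0.6, 0.1986, 0.3305]
orientation: [0.708, 0.707, -0.001, 0.0]
force: [-1.3, -0.1, 1.1]
finger_gap: 0.085
grip_force: 0.0
```

```bash
python3 - <<'E'
from cell import *
import cv2,numpy as np
s=sensors.observe();print(s['time'],s['tool_pos'],s['orientation'])
im=read_camera('wrist');cv2.imwrite('pics/wrist1.png',im[:,:,::-1])
np.savez('w1.npz',im=im,p=s['tool_pos'],q=s['orientation'])
E
```

```text
0.9 [0.60004433 0.19858995 0.33048649] [ 7.07572852e-01  7.06639860e-01 -8.54504311e-04  1.92873837e-04]
```

View pics/wrist1.png

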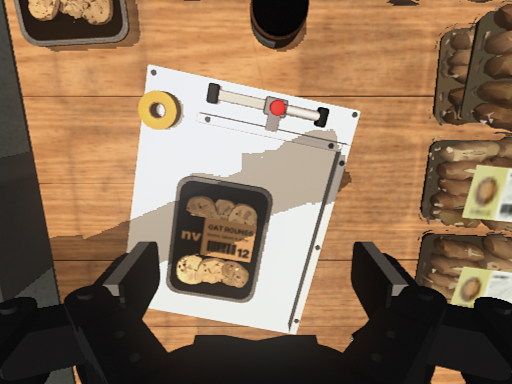

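```bash
python3 - <<'E'
import cv2,numpy as np
im=cv2.imread('pics/wrist1.png')[90:340,160:370]
im=cv2.convertScaleAbs(im,alpha=0.9)
cv2.imwrite('pics/crop1.png',cv2.resize(im[0:190],None,fx=3.1,fy=3.1,interpolation=cv2.INTER_CUBIC))
E
```

```text
(no output)
```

View pics/crop1.png

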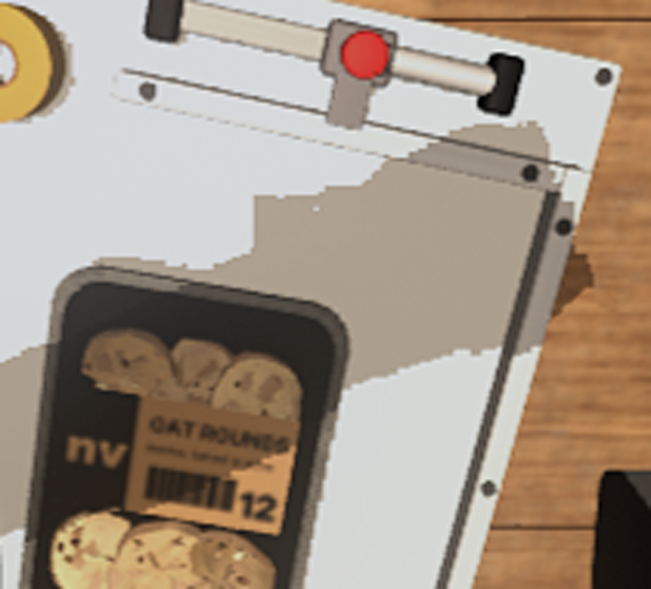

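```bash
cat > h.py <<'E'
import numpy as np,cv2
from scipy.spatial.transform import Rotation as R
from cell import get_calibration
def cast(px,z,name='wrist',p=None,q=None):
    c=get_calibration(name);f=192/np.tan(np.radians(c['fov_y']/2))
    if name=='wrist':
        T=np.eye(4);T[:3,:3]=R.from_quat(q).as_matrix();T[:3,3]=p;T=T@c['tool_from_camera']
    else:T=c['world_from_camera']
    px=np.atleast_2d(np.asarray(px,float))
    d=np.c_[(px[:,0]-c['cx'])/f,-(px[:,1]-c['cy'])/f,-np.ones(len(px))]@T[:3,:3].T
    o=T[:3,3];return (o+d*((z-o[2])/d[:,2])[:,None])[:,:2]
def packmask(im):
    hsv=cv2.cvtColor(im,cv2.COLOR_RGB2HSV)
    return hsv
E
python3 - <<'E'
from h import *
d=np.load('w1.npz');im=d['im'];k=dict(p=d['p'],q=d['q'])
def crop(a): return np.array(a)/3.1+[160,90]
np.set_printoptions(precision=4,suppress=True)
yaw=lambda a,b:np.degrees(np.arctan2(*(b-a)[::-1]))
fb=cast(crop([(543,195),(437,588)]),.010,**k);print('far bottom',fb,yaw(fb[1],fb[0])-90)
ft=cast(crop([(558,195),(449,588)]),.034,**k);print('far top',ft,yaw(ft[1],ft[0])-90)
sl=cast(crop([(115,97),(540,186)]),.034,**k);print('side top inner',sl,yaw(*sl))
so=cast(crop([(120,70),(580,166)]),.034,**k);print('side top outer',so,yaw(*so))
c=cast([(150,66),(359,110),(297,333)],.010,**k);print('board corners',c,yaw(c[0],c[1]),yaw(c[2],c[1])-90,np.linalg.norm(c[0]-c[1]),np.linalg.norm(c[2]-c[1]))
hsv=cv2.cvtColor(im,cv2.COLOR_RGB2HSV)
m=((hsv[...,1]>170)&((hsv[...,0]<6)|(hsv[...,0]>174))&(hsv[...,2]>100)).astype(np.uint8);m[:90]=0;m[130:]=0
M=cv2.moments(m,True);kp=(M['m10']/M['m00'],M['m01']/M['m00']);print('knob',kp,M['m00'],cast([kp],.077,**k))
# pack
g=im.max(2);m=(g<115).astype(np.uint8);m[:160]=0;m[:,:150]=0;m[:,290:]=0;m[310:]=0
cs,_=cv2.findContours(m,0,2);cc=max(cs,key=cv2.contourArea);h=cv2.convexHull(cc)[:,0]
w=cast(h,.066,**k).astype(np.float32);r=cv2.minAreaRect(w*1000);print('pack',r)
print(cv2.minAreaRect(h))
y=((hsv[...,0]>18)&(hsv[...,0]<32)&(hsv[...,1]>150)).astype(np.uint8);y[140:]=0;y[:80]=0;y[:,200:]=0;y[:,:130]=0
M=cv2.moments(y,True);print('roll',cast([(M['m10']/M['m00'],M['m01']/M['m00'])],.04,**k))
print('jar',cast([(279,15)],.09,**k))
E
```

```text
far bottom [[ 0.7145  0.1943]
 [ 0.6729 -0.0114]] -11.416074757201002
far top [[0.7151 0.198 ]
 [0.675  0.003 ]] -11.611442763168952
side top inner [[0.5216 0.2405]
 [0.7069 0.202 ]] -11.716805143985
side top outer [[0.5243 0.2517]
 [0.7239 0.2108]] -11.595433622106352
board corners [[ 0.4575  0.3119]
 [ 0.7437  0.2544]
 [ 0.67   -0.1134]] -11.374261195696802 -11.323083504394177 0.2919084837163715 0.3750332364545815
knob (277.2486187845304, 107.06629834254143) 181.0 [[0.6254 0.2595]]
pack ((546.96044921875, 82.05479431152344), (171.22561645507812, 126.59782409667969), 79.68656158447266)
((217.75022888183594, 237.83193969726562), (95.78471374511719, 114.98595428466797), 8.820380210876465)
roll [[0.4644 0.2607]]
jar [[0.6247 0.355 ]]
```

Call:
carry_out(motion=[-0.093,-0.17,0,0,0,-70,-0.093,-0.17,0,0,0,-70,-0.093,-0.17,0,0,0,-70,-0.093,-0.17,0,0,0,-70,-0.093,-0.17,0,0,0,-70,-0.093,-0.17,0,0,0,-70,-0.093,-0.17,0,0,0,-70,-0.093,-0.17,0,0,0,-70,-0.093,-0.17,0,0,0,-70,-0.093,-0.17,0,0,0,-70])

```text
time: 1.78
tool_pos: [0.43, 0.1052, 0.3307]
orientation: [0.172, 0.985, -0.0, -0.0]
force: [-0.6, -0.4, -0.2]
finger_gap: 0.0854
grip_force: 0.0
```

Call:
carry_out(motion=[0,0,0.1,0,0,-8.5,0,0,0.2,0,0,-8.5,0,0,0.2,0,0,-8.5,0,0,0.2,0,0,-8.5,0,0,0.2,0,0,-8.5,0,0,0.2,0,0,-8.5,0,0,0.2,0,0,-8.5])

```text
time: 2.37
tool_pos: [0.429, 0.1055, 0.1302]
orientation: [0.101, 0.995, -0.001, -0.002]
force: [0.1, 0.2, 0.5]
finger_gap: 0.0856
grip_force: 0.0
```

```bash
python3 - <<'E'
from h import *
from cell import *
s=sensors.observe();p,q=s['tool_pos'],s['orientation'];m=R.from_quat(q).as_matrix()
print(s['time'],p,np.degrees(np.arctan2(m[1,:2],m[0,:2])),m[2],s['force'])
im=read_camera('wrist');cv2.imwrite('pics/wrist2.png',im[:,:,::-1]);np.savez('w2.npz',im=im,p=p,q=q)
E
```

```text
2.3667 [0.42899224 0.10549421 0.13015415] [168.3757064   78.37626848] [ 0.00416066 -0.0023578  -0.99998856] [0.08990849 0.22455731 0.48086392]
```

View pics/wrist2.png

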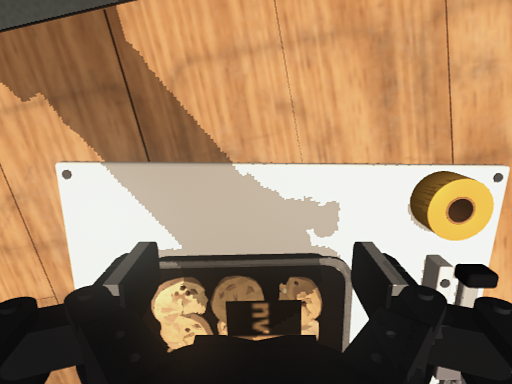

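```bash
cat >> h.py <<'E'
a=np.radians(-11.5);u=np.array([np.cos(a),np.sin(a)]);v=np.array([-u[1],u[0]])
UV=lambda w:np.c_[w@u,w@v]
E
python3 - <<'E'
from h import *
np.set_printoptions(precision=4,suppress=True)
d=np.load('w2.npz');k=dict(p=d['p'],q=d['q'])
print(UV(cast([(57,163),(508,167)],.010,**k)))
print('pack rim',UV(cast([(165,258),(330,258),(352,290)],.067,**k)),'tcp',UV(np.atleast_2d(d['p'][:2])))
im=d['im'];print(im[245:275,200].max(1),im[245:275,320].max(1))
E
```

```text
[[0.3789 0.0242]
 [0.3825 0.3972]]
pack rim [[0.4363 0.1249]
 [0.4362 0.2408]
 [0.4616 0.2581]] tcp [[0.3993 0.1889]]
[195 195 196 195 195 194 195 195 198 187  89  38  43  44  44  53  80  88
  92  91  86  78  75  42  44  44  44  43  44  44] [245 242 193 196 196 196 196 198 198 162  36  32  49 105 148 148 144 135
 104  96  48  43  43  40  40  39  38  36  37  36]
```

Call:
carry_out(motion=[0,-0.012,0.03,0,0,0,0,-0.012,0.06,0,0,0,0,-0.012,0.09,0,0,0,0,-0.012,0.11,0,0,0,0,-0.012,0.115,0,0,0,-0.008,-0.012,0.115,0,0,0,-0.016,-0.012,0.115,0,0,0,-0.02,-0.012,0.115,0,0,0,-0.02,-0.012,0.115,0,0,0])

```text
time: 3.17
tool_pos: [0.4505, 0.0912, 0.0182]
orientation: [0.101, 0.995, 0.001, 0.003]
force: [0.5, -0.5, -0.3]
finger_gap: 0.0852
grip_force: 0.0
```

Call:
carry_out(motion=[-0.003,0,0,0,0,0,-0.006,0,0,0,0,0,-0.009,0,0,0,0,0,-0.012,0,0,0,0,0,-0.015,0,0,0,0,0,-0.018,0,0,0,0,0,-0.021,0,0,0,0,0,-0.024,0,0,0,0,0,-0.027,0,0,0,0,0,-0.03,0,0,0,0,0])

```text
time: 4.0
tool_pos: [0.476, 0.0853, 0.016]
orientation: [0.1, 0.995, -0.0, -0.001]
force: [-2.3, 0.2, 0.4]
finger_gap: 0.0853
grip_force: 0.0
```

Call:
carry_out(motion=[-0.004,0,0,0,0,0,-0.008,0,0,0,0,0,-0.012,0,0,0,0,0,-0.016,0,0,0,0,0,-0.02,0,0,0,0,0,-0.024,0,0,0,0,0,-0.028,0,0,0,0,0,-0.032,0,0,0,0,0,-0.036,0,0,0,0,0,-0.04,0,0,0,0,0])

```text
time: 4.83
tool_pos: [0.5162, 0.0772, 0.0163]
orientation: [0.1, 0.995, -0.0, 0.0]
force: [-1.4, 0.7, -1.5]
finger_gap: 0.0852
grip_force: 0.0
```

Call:
carry_out(motion=[-0.003,0,0,0,0,0,-0.006,0,0,0,0,0,-0.009,0,0,0,0,0,-0.012,0,0,0,0,0,-0.015,0,0,0,0,0,-0.018,0,0,0,0,0])

```text
time: 5.33
tool_pos: [0.5337, 0.0737, 0.0163]
orientation: [0.1, 0.995, 0.0, 0.0]
force: [-2.3, 0.4, -0.5]
finger_gap: 0.0853
grip_force: 0.0
```

```bash
python3 - <<'E'
from h import *
from cell import *
s=sensors.observe();p,q=s['tool_pos'],s['orientation'];m=R.from_quat(q).as_matrix()
print(s['time'],p,UV(p[None,:2]),np.degrees(np.arctan2(m[1,:2],m[0,:2])),s['force'])
im=read_camera('side');cv2.imwrite('pics/side1.png',cv2.resize(im[150:230,190:310,::-1],None,fx=6,fy=6,interpolation=cv2.INTER_CUBIC))
E
```

```text
5.3333 [0.53370527 0.07366865 0.01631966] [[0.50830382 0.17859344]] [168.50003394  78.50003397] [-2.29470196  0.41721402 -0.46051745]
```

View pics/side1.png

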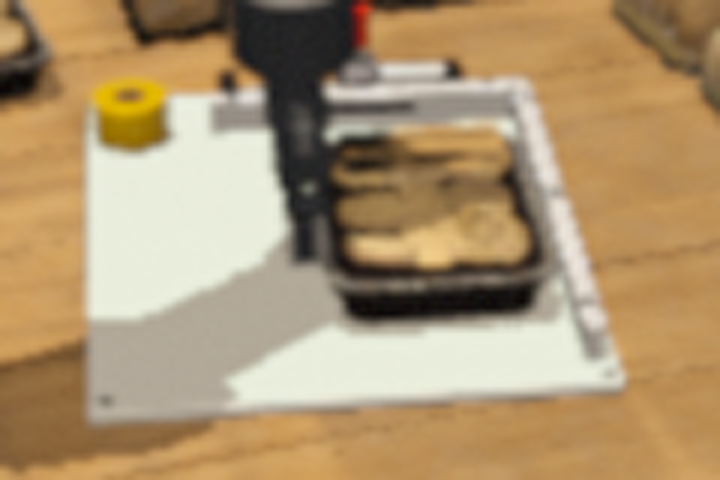

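Call:
carry_out(motion=[-0.002,0,0,0,0,0,-0.004,0,0,0,0,0,-0.006,0,0,0,0,0,-0.008,0,0,0,0,0,-0.01,0,0,0,0,0,-0.011,0,0,0,0,0,-0.012,0,0,0,0,0])

```text
time: 5.97
tool_pos: [0.5429, 0.0721, 0.0158]
orientation: [0.1, 0.995, -0.0, -0.002]
force: [-9.8, 3.9, 3.0]
finger_gap: 0.0859
grip_force: 0.0
```

Call:
carry_out(motion=[-0.001,0,0,0,0,0,-0.002,0,0,0,0,0,-0.003,0,0,0,0,0])

```text
time: 6.22
tool_pos: [0.5428, 0.0724, 0.0151]
orientation: [0.101, 0.995, -0.0, -0.005]
force: [-16.1, 6.1, 6.0]
finger_gap: 0.0853
grip_force: 0.0
```

Call:
carry_out(motion=[0,0,0,0,0,0,0,0,0,0,0,0,0,0,0,0,0,0,0,0,0,0,0,0])

```text
time: 6.55
tool_pos: [0.5427, 0.0725, 0.015]
orientation: [0.1, 0.995, -0.0, -0.005]
force: [-13.3, 6.5, 5.0]
finger_gap: 0.0855
grip_force: 0.0
```

```bash
python3 - <<'E'
from h import *
from cell import *
s=sensors.observe();p,q=s['tool_pos'],s['orientation'];m=R.from_quat(q).as_matrix()
print(s['time'],p,UV(p[None,:2]),np.degrees(np.arctan2(m[1,:2],m[0,:2])),s['force'],s['moment'])
E
```

```text
6.55 [0.54269078 0.07247683 0.01503837] [[0.51734655 0.17921698]] [168.46423729  78.4650336 ] [-13.25152334   6.54939058   5.04215349] [ 0.75316365  2.45231755 -0.71574783]
```

Call:
carry_out(motion=[0.005,0,0,0,0,0,0.03,0,0,0,0,0,0.03,0,-0.04,0,0,0,0.03,0,-0.08,0,0,0,0.03,0,-0.12,0,0,0,0.03,0,-0.14,0,0,0,0.03,0,-0.14,0,0,0])

```text
time: 7.13
tool_pos: [0.5234, 0.0771, 0.1621]
orientation: [0.1, 0.995, 0.001, 0.006]
force: [1.1, 0.3, -0.2]
finger_gap: 0.0854
grip_force: 0.0
```

Call:
carry_out(motion=[-0.1,-0.147,0,0,0,70,-0.1,-0.147,0,0,0,70,-0.1,-0.147,0,0,0,70,-0.1,-0.147,0,0,0,70,-0.1,-0.147,0,0,0,70,-0.1,-0.147,0,0,0,70,-0.1,-0.147,0,0,0,70,-0.1,-0.147,0,0,0,70,-0.1,-0.147,0,0,0,70,-0.1,-0.147,0,0,0,70], grip=0.6)

```text
time: 7.97
tool_pos: [0.5878, -0.088, 0.1556]
orientation: [0.655, 0.755, -0.0, 0.001]
force: [1.3, 1.0, -0.4]
finger_gap: 0.0513
grip_force: 0.0
```

Call:
carry_out(motion=[0,0,0,0,0,20,0,0,0,0,0,20,0,0,0,0,0,20,0,0,0,0,0,20,0,0,0,0,0,20])

```text
time: 8.38
tool_pos: [0.5877, -0.0875, 0.1558]
orientation: [0.773, 0.634, -0.0, 0.0]
force: [0.0, -0.2, -0.2]
finger_gap: 0.051
grip_force: 0.0
```

```bash
python3 - <<'E'
from h import *
from cell import *
s=sensors.observe();p,q=s['tool_pos'],s['orientation'];m=R.from_quat(q).as_matrix()
print(s['time'],p,UV(p[None,:2]),np.degrees(np.arctan2(m[1,:2],m[0,:2])),s['force'],s['finger_gap'])
im=read_camera('wrist');cv2.imwrite('pics/wrist3.png',im[:,:,::-1]);np.savez('w3.npz',im=im,p=p,q=q)
E
```

```text
8.3833 [ 0.58765348 -0.08750236  0.15582975] [[0.59330133 0.03141353]] [ 78.67319835 -11.32678544] [ 0.0015967  -0.22178876 -0.1573895 ] 0.05103314623632492
```

View pics/wrist3.png

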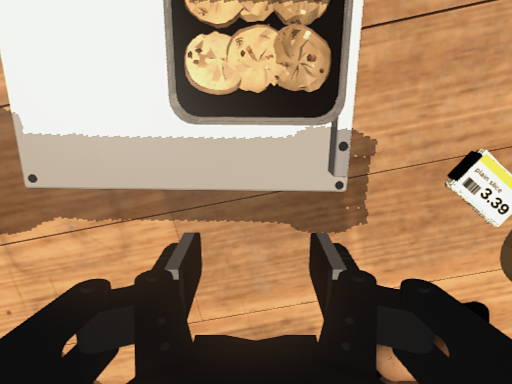

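```bash
python3 - <<'E'
from h import *
np.set_printoptions(precision=4,suppress=True)
d=np.load('w3.npz');k=dict(p=d['p'],q=d['q'])
print(UV(cast([(22,187),(345,190)],.010,**k)))
print('pack rim',UV(cast([(195,122),(325,124),(169,60),(347,60)],.067,**k)))
print('far face bottom/top',UV(cast([(331,176)],.010,**k)),UV(cast([(334,140)],.034,**k)))
E
```

```text
[[0.377  0.0216]
 [0.6761 0.0199]]
pack rim [[0.5502 0.0846]
 [0.6417 0.0836]
 [0.5347 0.1252]
 [0.6538 0.1257]]
far face bottom/top [[0.6622 0.0332]] [[0.6568 0.0687]]
```

Call:
carry_out(motion=[0,0,0.04,0,0,0,0,0,0.08,0,0,0,0,0,0.115,0,0,0,0,0,0.137,0,0,0,0,0,0.137,0,0,0,0.01,0,0.137,0,0,0,0.02,0,0.137,0,0,0,0.028,0,0.137,0,0,0,0.032,0,0.137,0,0,0])

```text
time: 9.18
tool_pos: [0.5958, -0.0532, 0.0213]
orientation: [0.773, 0.634, 0.002, 0.001]
force: [1.3, 0.5, -0.6]
finger_gap: 0.0514
grip_force: 0.0
```

Call:
carry_out(motion=[0.003,0,0,0,0,0,0.006,0,0,0,0,0,0.009,0,0,0,0,0,0.012,0,0,0,0,0,0.015,0,0,0,0,0,0.018,0,0,0,0,0,0.021,0,0,0,0,0,0.024,0,0,0,0,0,0.027,0,0,0,0,0,0.03,0,0,0,0,0])

```text
time: 10.02
tool_pos: [0.5998, -0.0264, 0.0193]
orientation: [0.774, 0.633, -0.0, 0.0]
force: [-0.3, -3.5, 1.9]
finger_gap: 0.0512
grip_force: 0.0
```

Call:
carry_out(motion=[0.004,0,0,0,0,0,0.008,0,0,0,0,0,0.012,0,0,0,0,0,0.016,0,0,0,0,0,0.02,0,0,0,0,0,0.024,0,0,0,0,0,0.028,0,0,0,0,0,0.032,0,0,0,0,0,0.036,0,0,0,0,0,0.039,0,0,0,0,0])

```text
time: 10.85
tool_pos: [0.6077, 0.0124, 0.0192]
orientation: [0.774, 0.633, 0.0, -0.0]
force: [-1.0, -3.3, 1.0]
finger_gap: 0.051
grip_force: 0.0
```

Call:
carry_out(motion=[0.002,0,0,0,0,0,0.004,0,0,0,0,0,0.006,0,0,0,0,0,0.008,0,0,0,0,0,0.01,0,0,0,0,0,0.012,0,0,0,0,0,0.013,0,0,0,0,0])

```text
time: 11.43
tool_pos: [0.61, 0.0241, 0.0193]
orientation: [0.774, 0.633, -0.0, 0.0]
force: [-2.4, -5.6, 1.7]
finger_gap: 0.0512
grip_force: 0.0
```

Call:
carry_out(motion=[0.001,0,0,0,0,0,0.002,0,0,0,0,0,0.003,0,0,0,0,0])

```text
time: 11.68
tool_pos: [0.6098, 0.024, 0.0192]
orientation: [0.775, 0.632, -0.002, 0.001]
force: [-5.2, -11.7, 4.3]
finger_gap: 0.0514
grip_force: 0.0
```

Call:
carry_out(motion=[0.001,0,0,0,0,0,0.001,0,0,0,0,0,0.001,0,0,0,0,0,0.001,0,0,0,0,0,0.001,0,0,0,0,0])

```text
time: 12.1
tool_pos: [0.6097, 0.0242, 0.0191]
orientation: [0.775, 0.632, -0.002, 0.001]
force: [-4.3, -10.7, 4.1]
finger_gap: 0.0512
grip_force: 0.0
```

```bash
python3 - <<'E'
from h import *
from cell import *
s=sensors.observe();p,q=s['tool_pos'],s['orientation'];m=R.from_quat(q).as_matrix()
print(s['time'],p,UV(p[None,:2]),np.degrees(np.arctan2(m[1,:2],m[0,:2])),s['force'],s['moment'],s['finger_gap'])
E
```

```text
12.1 [0.6096643  0.02415237 0.0191211 ] [[0.5926099  0.14521502]] [ 78.33239499 -11.66804814] [ -4.33406129 -10.72399269   4.12318713] [-1.84607216  0.62839636  0.04414339] 0.05116872444069191
```

Call:
carry_out(motion=[-0.005,0,0,0,0,0,-0.03,0,0,0,0,0,-0.03,0,-0.04,0,0,0,-0.03,0,-0.08,0,0,0,-0.01,0,-0.115,0,0,0,0.02,0,-0.15,0,0,0,0.05,-0.02,-0.19,0,0,0,0.08,-0.03,-0.23,0,0,0,0.1,-0.03,-0.26,0,0,0,0.1,-0.03,-0.26,0,0,0])

```text
time: 12.93
tool_pos: [0.6022, 0.1387, 0.2842]
orientation: [0.772, 0.635, 0.004, -0.0]
force: [0.8, 0.5, -0.7]
finger_gap: 0.0514
grip_force: 0.0
```

Call:
carry_out(motion=[0,0,0,0,0,0,0,0,0,0,0,0], grip=1)

```text
time: 13.1
tool_pos: [0.6015, 0.1344, 0.2801]
orientation: [0.773, 0.634, 0.001, -0.0]
force: [0.2, -0.8, -0.7]
finger_gap: 0.0736
grip_force: 0.0
```

```bash
python3 - <<'E'
from h import *
from cell import *
s=sensors.observe();p,q=s['tool_pos'],s['orientation'];m=R.from_quat(q).as_matrix()
print(s['time'],p,UV(p[None,:2]),np.degrees(np.arctan2(m[1,:2],m[0,:2])),s['force'],s['finger_gap'])
im=read_camera('wrist');cv2.imwrite('pics/wrist4.png',cv2.resize(im[:,:,::-1],(768,576),interpolation=cv2.INTER_CUBIC));np.savez('w4.npz',im=im,p=p,q=q)
E
```

```text
13.1 [0.60150386 0.13439146 0.28010741] [[0.56263514 0.25161409]] [ 78.68307522 -11.31709064] [ 0.21205823 -0.81258223 -0.71786525] 0.07361610604259995
```

View pics/wrist4.png

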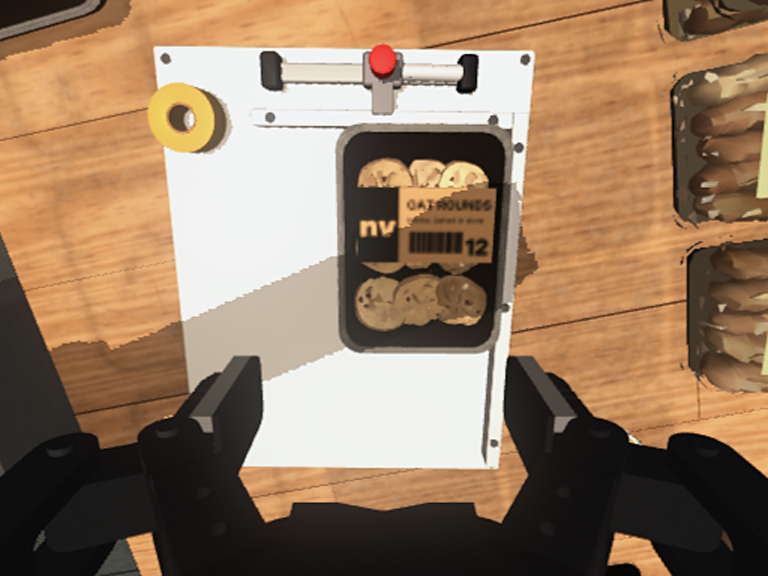

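```bash
python3 - <<'E'
from h import *
np.set_printoptions(precision=4,suppress=True)
d=np.load('w4.npz');im=d['im'];k=dict(p=d['p'],q=d['q'])
hsv=cv2.cvtColor(im,cv2.COLOR_RGB2HSV)
m=((hsv[...,1]>150)&((hsv[...,0]<6)|(hsv[...,0]>174))&(hsv[...,2]>80)).astype(np.uint8);m[:20]=0;m[70:]=0;m[:,:230]=0;m[:,280:]=0
r,c=np.nonzero(m);print(r.min(),r.max(),c.min(),c.max())
top=r<r.min()+11
print('top', UV(cast([((c[top].min()+c[top].max())/2,r.min()-.5)],.079,**k)),'minus 8.5mm in V')
print('pack rim',UV(cast(np.array([(338,240),(508,180),(425,124),(425,352)])/1.5,.067,**k)))
print('side fence inner top', UV(cast(np.array([(260,124),(480,126)])/1.5,.034,**k)))
print('jar top seen earlier UV',UV(np.array([[.6247,.355]])))
E
```

```text
30 52 246 263
top [[0.5611 0.3869]] minus 8.5mm in V
pack rim [[0.529  0.2565]
 [0.6523 0.3006]
 [0.5915 0.3386]
 [0.5962 0.167 ]]
side fence inner top [[0.4683 0.34  ]
 [0.6364 0.3392]]
jar top seen earlier UV [[0.5414 0.4724]]
```

Call:
carry_out(motion=[0.04,-0.001,0,0,0,0,0.08,-0.001,0,0,0,0,0.115,-0.001,0,0,0,0,0.127,-0.001,0.02,0,0,0,0.127,-0.001,0.06,0,0,0,0.127,-0.001,0.1,0,0,0,0.127,-0.001,0.13,0,0,0,0.127,-0.001,0.13,0,0,0])

```text
time: 13.82
tool_pos: [0.6205, 0.2534, 0.1397]
orientation: [0.775, 0.632, -0.008, -0.002]
force: [-1.0, -0.6, -0.5]
finger_gap: 0.0853
grip_force: 0.0
```

```bash
python3 - <<'E'
from h import *
from cell import *
s=sensors.observe();p,q=s['tool_pos'],s['orientation'];m=R.from_quat(q).as_matrix()
print(s['time'],p,UV(p[None,:2]),np.degrees(np.arctan2(m[1,:2],m[0,:2])),s['force'],s['finger_gap'])
E
```

```text
13.8167 [0.62053584 0.25343087 0.13974303] [[0.55755241 0.37205811]] [ 78.40566404 -11.60195452] [-0.97183055 -0.58934512 -0.4771392 ] 0.08529173961880734
```

Call:
carry_out(motion=[0,0,0,0,0,0,0,0,0,0,0,0,0,0,0,0,0,0])

```text
time: 14.07
tool_pos: [0.6275, 0.257, 0.1518]
orientation: [0.775, 0.632, 0.002, 0.001]
force: [-0.3, -0.3, 0.7]
finger_gap: 0.0855
grip_force: 0.0
```

```bash
python3 - <<'E'
from h import *
from cell import *
s=sensors.observe();p,q=s['tool_pos'],s['orientation'];m=R.from_quat(q).as_matrix()
print(s['time'],p,UV(p[None,:2]),np.degrees(np.arctan2(m[1,:2],m[0,:2])),s['force'],s['finger_gap'])
E
```

```text
14.0667 [0.62752416 0.25695955 0.15180501] [[0.56369693 0.37690921]] [ 78.44839431 -11.5520452 ] [-0.26084379 -0.31022334  0.74183107] 0.08552136546609561
```

Call:
carry_out(motion=[0.0015,-0.0025,0.03,0,0,0,0.0015,-0.0025,0.06,0,0,0,0.0015,-0.0025,0.085,0,0,0,0.0015,-0.0025,0.098,0,0,0,0.0015,-0.0025,0.103,0,0,0,0.0015,-0.0025,0.103,0,0,0,0.0015,-0.0025,0.103,0,0,0])

```text
time: 14.65
tool_pos: [0.6251, 0.2593, 0.0482]
orientation: [0.774, 0.633, 0.001, 0.0]
force: [0.3, 0.1, 0.4]
finger_gap: 0.0854
grip_force: 0.0
```

```bash
python3 - <<'E'
from h import *
from cell import *
s=sensors.observe();p,q=s['tool_pos'],s['orientation'];m=R.from_quat(q).as_matrix()
print(s['time'],p,UV(p[None,:2]),np.degrees(np.arctan2(m[1,:2],m[0,:2])),s['force'],s['finger_gap'])
im=read_camera('wrist');cv2.imwrite('pics/wrist5.png',im[:,:,::-1]);np.savez('w5.npz',im=im,p=p,q=q)
E
```

```text
14.65 [0.62507713 0.25930735 0.0481578 ] [[0.56083095 0.37872201]] [ 78.49118981 -11.50904039] [0.30462548 0.08271569 0.4034191 ] 0.08541969615591817
```

View pics/wrist5.png

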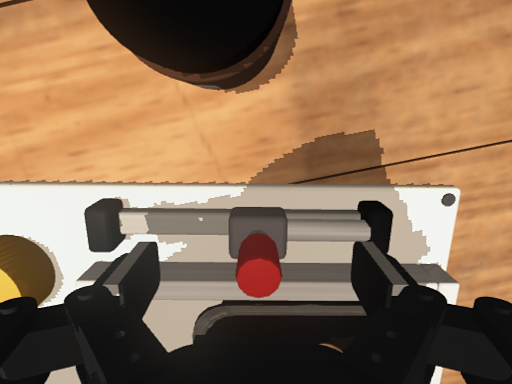

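The knob (255,270) stands centred between the open fingers, with the jar well clear. I close with a moderate grip.

Call:
carry_out(motion=[0,0,0,0,0,0,0,0,0,0,0,0,0,0,0,0,0,0,0,0,0,0,0,0,0,0,0,0,0,0,0,0,0,0,0,0], grip=0, newtons=40)

```text
time: 15.2
tool_pos: [0.6247, 0.2588, 0.0468]
orientation: [0.775, 0.633, 0.001, 0.001]
force: [3.3, 0.3, -3.0]
finger_gap: 0.0165
grip_force: 39.9
```

Call:
carry_out(motion=[0,-0.004,0,0,0,0,0,-0.009,0,0,0,0,0,-0.014,0,0,0,0,0,-0.019,0,0,0,0,0,-0.024,0,0,0,0,0,-0.029,0,0,0,0,0,-0.033,0,0,0,0,0,-0.036,0,0,0,0,0,-0.038,0,0,0,0,0,-0.038,0,0,0,0])

```text
time: 16.03
tool_pos: [0.5877, 0.2666, 0.0467]
orientation: [0.774, 0.633, 0.002, 0.001]
force: [7.3, 1.7, -3.2]
finger_gap: 0.0166
grip_force: 40.0
```

Call:
carry_out(motion=[0,-0.001,0,0,0,0,0,-0.002,0,0,0,0,0,-0.003,0,0,0,0,0,-0.004,0,0,0,0,0,-0.004,0,0,0,0])

```text
time: 16.45
tool_pos: [0.5869, 0.2668, 0.0468]
orientation: [0.775, 0.632, 0.004, 0.003]
force: [14.9, 0.8, -9.2]
finger_gap: 0.0164
grip_force: 39.5
```

```bash
python3 - <<'E'
from h import *
from cell import *
s=sensors.observe();p=s['tool_pos']
print(s['time'],p,UV(p[None,:2]),UV(s['force'][None,:2]),s['force'],s['finger_gap'])
E
```

```text
16.45 [0.58692761 0.26680593 0.04675451] [[0.52195232 0.37846427]] [[14.42819245  3.73595793]] [14.88337244  0.78443855 -9.22031875] 0.01636455317204363
```

Call:
carry_out(motion=[0,-0.001,0,0,0,0,0,-0.002,0,0,0,0,0,-0.003,0,0,0,0,0,-0.003,0,0,0,0,0,-0.003,0,0,0,0])

```text
time: 16.87
tool_pos: [0.5868, 0.2668, 0.0468]
orientation: [0.775, 0.632, 0.006, 0.004]
force: [22.9, 1.0, -15.2]
finger_gap: 0.0163
grip_force: 39.5
```

```bash
python3 - <<'E'
from h import *
from cell import *
s=sensors.observe();p=s['tool_pos']
print(s['time'],p,UV(p[None,:2]),UV(s['force'][None,:2]),s['force'],s['finger_gap'])
E
```

```text
16.8667 [0.58683134 0.26681808 0.04682063] [[0.52185555 0.37845698]] [[22.22747773  5.5152853 ]] [ 22.88082559   0.97311799 -15.19086945] 0.016302377063296413
```

Call:
carry_out(motion=[0,0.002,0,0,0,0,0,0.004,0,0,0,0])

```text
time: 17.03
tool_pos: [0.5871, 0.2668, 0.0467]
orientation: [0.775, 0.632, 0.003, 0.002]
force: [8.9, 1.3, -3.3]
finger_gap: 0.0164
grip_force: 41.2
```

Call:
carry_out(motion=[0,0,0,0,0,0,0,0,0,0,0,0,0,0.01,0,0,0,0,0,0.025,0,0,0,0,0,0.038,0,0,0,0,0,0.04,0,0,0,0,0,0.04,0,0,0,0], grip=1)

```text
time: 17.62
tool_pos: [0.6223, 0.2586, 0.0459]
orientation: [0.775, 0.632, -0.001, -0.0]
force: [-0.8, 0.4, -0.1]
finger_gap: 0.0858
grip_force: 0.0
```

```bash
python3 - <<'E'
from h import *
from cell import *
s=sensors.observe();p=s['tool_pos']
print(s['time'],p,UV(p[None,:2]),UV(s['force'][None,:2]),s['force'],s['finger_gap'])
E
```

```text
17.6167 [0.62233216 0.25860478 0.04587414] [[0.55828116 0.37748629]] [[-0.89195742  0.20914749]] [-0.8323538   0.3827765  -0.07224718] 0.08578460101050232
```

Now lift straight up and check the final state from the earlier viewpoint.

Call:
carry_out(motion=[0,0,-0.03,0,0,0,0,0,-0.07,0,0,0,0,0,-0.11,0,0,0,0,0,-0.15,0,0,0,-0.04,0,-0.19,0,0,0,-0.08,0,-0.22,0,0,0,-0.12,0,-0.235,0,0,0,-0.128,0,-0.235,0,0,0,-0.128,0,-0.235,0,0,0,-0.128,0,-0.235,0,0,0])

```text
time: 18.45
tool_pos: [0.5963, 0.1322, 0.2824]
orientation: [0.775, 0.632, 0.0, -0.0]
force: [0.1, 1.7, -0.6]
finger_gap: 0.0854
grip_force: 0.0
```

```bash
python3 - <<'E'
from h import *
from cell import *
np.set_printoptions(precision=4,suppress=True)
s=sensors.observe();p,q=s['tool_pos'],s['orientation'];k=dict(p=p,q=q)
print(s['time'],p,UV(p[None,:2]),s['force'])
im=read_camera('wrist');cv2.imwrite('pics/wrist6.png',cv2.resize(im[10:260,90:370,::-1],None,fx=2.4,fy=2.4,interpolation=cv2.INTER_CUBIC))
hsv=cv2.cvtColor(im,cv2.COLOR_RGB2HSV)
m=((hsv[...,1]>150)&((hsv[...,0]<6)|(hsv[...,0]>174))&(hsv[...,2]>80)).astype(np.uint8);m[:20]=0;m[80:]=0;m[:,:150]=0;m[:,320:]=0
r,c=np.nonzero(m);t=r<r.min()+11
print('knob',UV(cast([((c[t].min()+c[t].max())/2,r.min()-.5)],.079,**k)))
E
```

```text
18.45 [0.5963 0.1322 0.2824] [[0.558  0.2484]] [ 0.1258  1.6955 -0.6366]
knob [[0.5609 0.3866]]
```

View pics/wrist6.png

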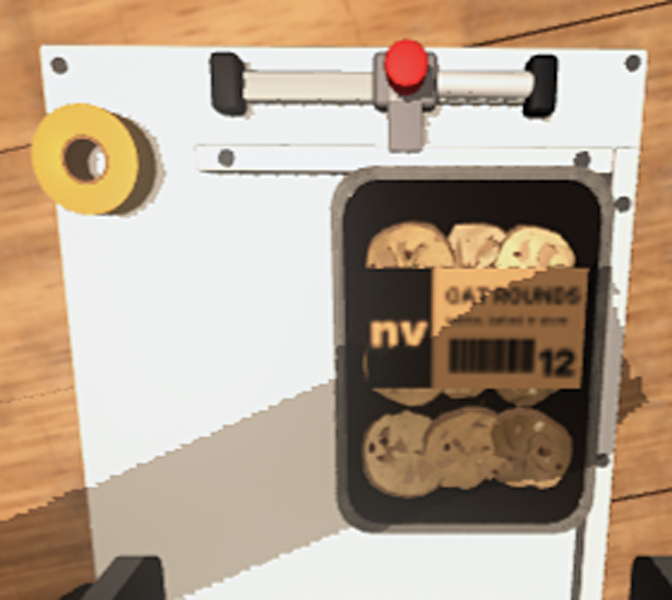

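```bash
python3 -c "
from cell import job
print(job.finish_job())"
```

```text
the job is handed in; nothing more can be done
None
```

I slid the pack into the corner and pressed it at about 15 N against the far fence, then about 11 N against the left. I then pulled the knob to its stop and let it spring home. In the last picture the pack looks flush, though pictures show that only to 1–2 mm, and the job was handed in at about 18.5 s with the jar, tub and label roll untouched.

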